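# Find the balance point of a display bar and mark it with its hanging saddle

### The job

The hollow bar for the bakery's window display is weighted unevenly inside: slide it along the knife edge of the balancing stand, without lifting it off, until it stays level on the edge alone when you let go. Then mark that point by setting the grey hanging saddle astride the bar directly above the knife edge, gently, so that the bar is left balancing level with the saddle on it. Do not press hard on the stand, and leave the nozzle, jar and bowl where they are.

Things in the scene. Friction and masses are not known exactly. Their poses are not given: they have to be found in the camera images.
- edge (a point): Middle of the knife edge's crest, 70 mm above the bench, on the fixed steel balancing stand. y runs along the bar (the way to slide it), x across it, z up. The crest is 30 mm long (x) and flat over 8 mm (y): the bar stays level, let go, when its centre of gravity is within about 3 mm of this point along y. Near balance it may take 1 to 3 s to tip or settle before it is still.
- stand: The fixed stand; origin at its underside's centre, axes as edge. Base 90 x 250 x 12 mm, knife edge in the middle. Two end rests, 12 mm thick (y), centred 100 mm either side along y, catch the bar when it tips: tops 6.5 mm below the crest (tilt 0.063 rad). On each, two cheeks 30 mm apart inside, tops 85.5 mm above the bench, keep the bar in line with 3 mm play each side.
- bar_mid (a point): Centre (half-way up) of the loose hollow aluminium bar, black end caps: 320 mm long (y), 24 wide (x), 20 high (z), about 0.4 kg. Starts on the knife edge along the stand's y, tipped down at one end. Ballast fixed inside puts its centre of gravity up to 32 mm from this middle, either side, unknown; at the start that is 10 to 65 mm from the edge, on the low side. Let go, it tips to its heavy side.
- saddle_grip (a point): Grip point on the fin of the loose grey plastic saddle (40 g): an upside-down U with a fin on top, on the bench. Fin 12 mm thick (x), 20 long (y), 40 high; this point is 14 mm below its top, 26 above the cross plate (37 x 20 x 5 mm), 43 above the feet. Legs 12 mm long, 29 mm apart inside (x), go over the bar, saddle y along the bar. Seated, this point is 41 mm above the bar's centre.
- nozzle: Bystander: steel cone-shaped piping nozzle, 34 mm across, 50 mm high, standing on its wide end; origin at the centre of its underside.
- jar: Bystander: small glass jar with white cap, 48 mm across, 65 mm high; origin at the centre of its underside.
- bowl: Bystander: steel bowl, 100 mm across, 40 mm high, far from the work on the robot's right; origin at the centre of its underside.
Mind the look-alikes: they are no part of the job. Leave any orange or pink look-alike of the part that bears saddle_grip alone.

How it is judged:
By the outcome, as a careful person would: the job done as asked, in the order asked, and still so for the second after the job is handed in, with the robot touching nothing.
It also fails if it takes over 67 s, if anything falls off the work surface, if the arm or the gripper's body presses on something with over 40 N, if the wrist force passes 120 N, or if a joint passes its speed limit or range.

### The arm

A 6-joint arm with a two-finger parallel gripper is mounted at the origin on the work surface. World frame = base frame: x ahead of the robot, y to its left, z up, the work surface at z = 0. Lengths are in m, angles in degrees, forces in N, time in s.
With the tool pointing down it reaches from about 0.375 to 0.75 m from the base axis. Payload 9 kg.
Tool frame: the origin (TCP) lies where the fingers leave the gripper's body, on its centre line; the fingertips stand 73 mm ahead of it and the grasp point (between the pads) lies 54 mm ahead of it (robot.tip_reach is the distance from the TCP to the fingertips, in m); z points along the fingers, y is the direction in which the jaws open and shut (so a half turn about z gives the same grasp; the last joint's range is limited). The gripper opens to 85 mm and grips with 20 to 120 N. Pads are 22 mm wide; open, the fingers measure 114 mm over their backs; the gripper's body (76 mm by 85 mm) begins 54 mm behind the grasp point. The pads swing forward as they close: fully open they stand 13 mm farther back than shut.
Start: joints at [-81.515, 5.964, 5.575, 89.605, 0, 77.527], TCP at [0.215, -0.56, 0.304] pointing down, gripper open.
Joint ranges: [-171.21, 171.21], [-48.23, 106.86], [-62.78, 66.21], [-105.2, 120.99], [-86.42, 89.51], [-180, 180]. Speed limits (degrees/s): [127.2, 127.2, 147.25, 180, 180, 180].

### API

Orientations are given as [roll, pitch, yaw] about the fixed x, y, z axes, in that order (R = Rz(yaw) Ry(pitch) Rx(roll)).
In Python, from plant import robot gives the robot as it stands. Calls block until the motion is done:
- robot.move_pose(position, orientation): joint-space move of the TCP to a pose.
- robot.line_to(position, vel=0.15, rotation=None, guard=None): straight line of the TCP; rotation=None keeps the orientation; vel is the mean speed in m/s. With guard (N) it stops when the force on the tool has changed by that much, and returns True; else False.
- robot.goto_joints(angles): joint-space move.
- robot.set_gripper(opening): finger opening in m; the grip force is fixed at half the most; returns when the fingers have stopped.
- robot.pause(seconds).
- robot.ik(position, orientation): joint angles nearest the present ones, or None.
- robot.observe(): the state.
- robot.grab_frame(name): name is "side" or "top" or "wrist"; returns the picture (400x640x3 uint8, blue, green, red); there is no depth.
- robot.get_calibration(name): a dict with "vertical_fov" (degrees; the focal length in pixels is half the picture's height over the tangent of half this angle, whatever the lens; pixels are square), "cx", "cy" (the principal point, pixels), "rvec" (rotation vector, rad) and "tvec" (3), from world to camera coordinates, as OpenCV has them. Camera axes: x right, y down, z forward; pixel columns grow to the right and rows downward; lengths in m; the calibration is good to about 2 mm. A picture is of the moment at which its call begins: read the wrist's pose just before it. get_calibration takes no time and is no camera call; for the wrist camera it gives the pose at the moment of the call.
A pose or a line that the arm cannot do raises robot.IKError and nothing moves.
- robot.job_done(): hands the job in, once; it reports no verdict.
The state is a dict: "time": time; "q": joint angles; "qvel": joint speeds; "joint_torque": joint torques, N m; "tool_pos": TCP position; "tcp_rot": TCP orientation; "ft_force": force on the tool from outside, world axes, zero at the start; "torque": the same for the moment, N m; "gripper_width": finger opening in m.
Only numpy, scipy, OpenCV 4.12 (cv2) and the standard library are available. Lean on these libraries where they do the work, as an engineer would, in place of code of your own. Each camera call takes 0.05 s, during which the arm holds its last target.

## Working session

There is one attempt and no reset: what is moved stays moved. The work goes in short steps, each a Python script; the robot and the scene stay as the last script left them, time stands still between calls to the robot, and variables do not carry over. Pictures are saved under pics/ and viewed, and the job is handed in when it is done.

```bash
ls; mkdir -p pics
python3 - <<'E'
from plant import robot
import cv2
for n in ["side","top","wrist"]:
    c=robot.get_calibration(n); print(n,c)
    cv2.imwrite(f"pics/a_{n}.png",robot.grab_frame(n))
print(robot.observe())
E
```

```text
pics
side {'vertical_fov': 46.39254721274651, 'cx': 318.6275493158914, 'cy': 193.35430804697648, 'rvec': array([ 0.50685701, -2.54111471,  1.41171289]), 'tvec': array([0.46269285, 0.25691645, 0.94441375])}
top {'vertical_fov': 52.93481007716748, 'cx': 322.2912001045282, 'cy': 193.86031361749718, 'rvec': array([ 2.13694096, -2.17640807,  0.11107482]), 'tvec': array([-0.12894473,  0.57381643,  0.89958857])}
wrist {'vertical_fov': 66.55859844498248, 'cx': 315.9726110976014, 'cy': 203.62085988612523, 'rvec': array([-2.38583826,  1.6401367 ,  0.23660262]), 'tvec': array([-0.60038598, -0.03576921,  0.37838352])}
{'time': 0.15, 'q': array([-8.15153826e+01,  5.99088315e+00,  5.53739095e+00,  8.96049159e+01,
        1.79702937e-03,  7.75269428e+01]), 'qvel': array([ 0.02597656, -0.07671888,  0.19839969, -0.03423219, -0.04178937,
       -0.02328322]), 'joint_torque': array([ 2.88672898e-03, -5.57356596e+01,  5.04010248e+01,  1.25207228e-02,
       -1.68757738e-04,  1.62017420e-05]), 'tool_pos': array([ 0.21459765, -0.56011644,  0.30330058]), 'tcp_rot': array([-1.79943359e+02, -1.43696243e-02,  2.09576666e+01]), 'ft_force': array([ 0.34917884, -0.10899876, -0.11236804]), 'torque': array([ 0.02397329, -0.03434418,  0.01932287]), 'gripper_width': 0.08547309622809858}
```

View pics/a_top.png

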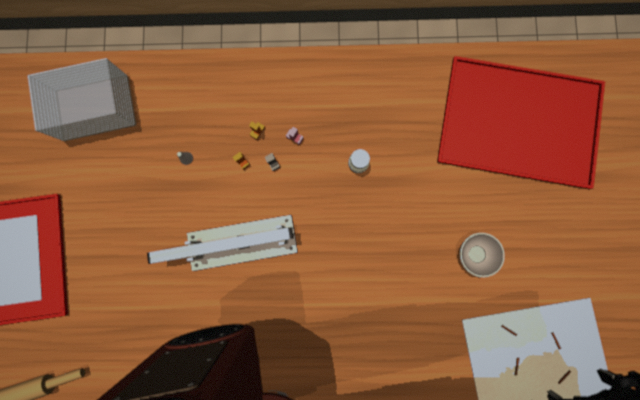

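View pics/a_side.png

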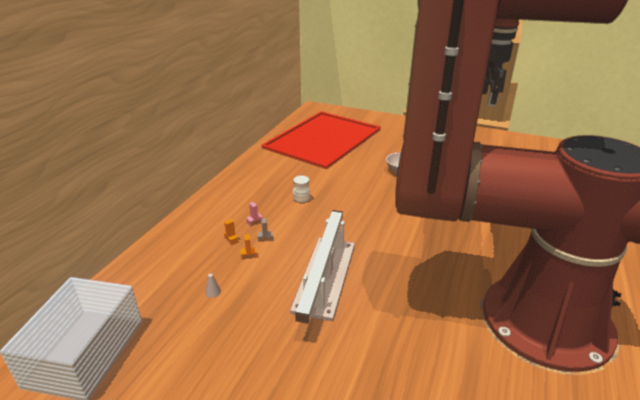

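View pics/a_wrist.png

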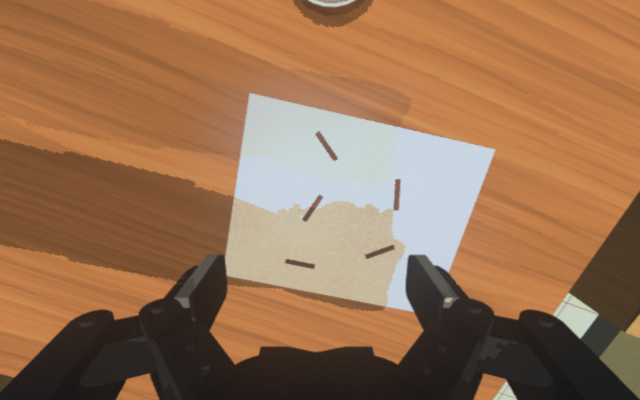

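Top view: bar from (150,258) to (293,234), stand base centred near (242,243). Four saddle look-alikes: (257,130) orange/yellow, (241,160) orange, (295,135) pink, (272,161) grey. The grey one at (272,161) fits the description; next I enlarge it to check.

```bash
cat > h.py <<'E'
import numpy as np, cv2
def K(c): 
    f=200/np.tan(np.radians(c["vertical_fov"]/2)); return np.array([[f,0,c["cx"]],[0,f,c["cy"]],[0,0,1]])
def ray(c,uv):
    R=cv2.Rodrigues(c["rvec"])[0]; d=R.T@np.linalg.inv(K(c))@np.array([uv[0],uv[1],1.]); o=-R.T@c["tvec"]; return o,d
def onz(c,uv,z):
    o,d=ray(c,uv); return o+d*(z-o[2])/d[2]
def proj(c,P):
    return cv2.projectPoints(np.atleast_2d(np.array(P,float)),c["rvec"],c["tvec"],K(c),None)[0].reshape(-1,2)
def tri(obs):
    A=np.zeros((3,3));b=np.zeros(3)
    for c,uv in obs:
        o,d=ray(c,uv); d=d/np.linalg.norm(d); M=np.eye(3)-np.outer(d,d); A+=M;b+=M@o
    return np.linalg.solve(A,b)
def crop(im,x0,y0,x1,y1,s,name):
    cv2.imwrite(name,cv2.resize(im[y0:y1,x0:x1],None,fx=s,fy=s,interpolation=cv2.INTER_CUBIC))
E
python3 - <<'E'
from h import *
from plant import robot
t=cv2.imread("pics/a_top.png"); s=cv2.imread("pics/a_side.png")
crop(t,140,110,320,280,4,"pics/b_top.png"); crop(s,190,190,370,330,4,"pics/b_side.png")
c=robot.get_calibration("top")
for n,uv,z in [("barL",(150,258),.06),("barR",(293,234),.09),("base",(242,243),.012),("grey",(272,161),.03),("nozzle",(185,157),.02),("jar",(360,160),.05),("o1",(257,130),.03),("o2",(241,160),.03),("pink",(295,135),.03)]:
    print(n,onz(c,uv,z).round(4))
E
```

```text
barL [0.4321 0.2454 0.06  ]
barR [ 0.479  -0.0755  0.09  ]
base [0.4614 0.0509 0.012 ]
grey [ 0.6516 -0.0226  0.03  ]
nozzle [0.6675 0.1866 0.02  ]
jar [ 0.6458 -0.2275  0.05  ]
o1 [0.7271 0.0128 0.03  ]
o2 [0.6554 0.0505 0.03  ]
pink [ 0.713  -0.0773  0.03  ]
```

View pics/b_top.png

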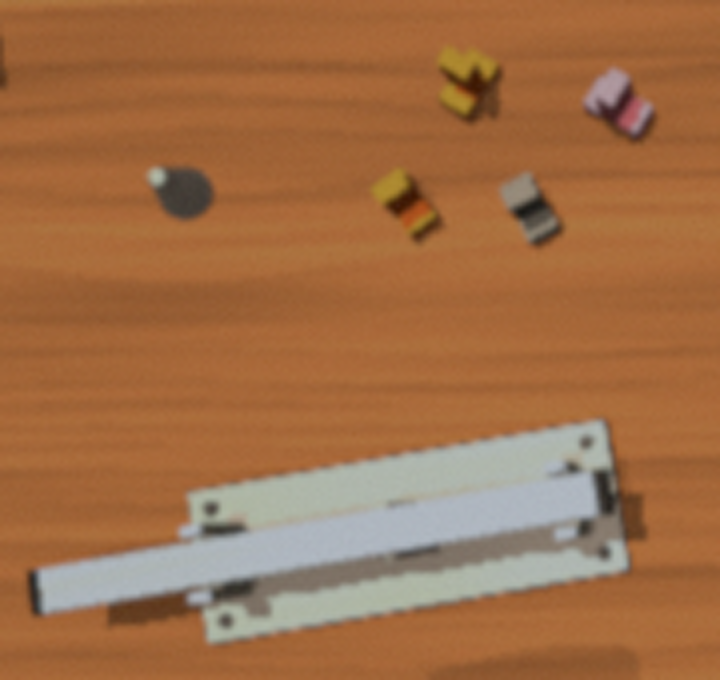

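View pics/b_side.png

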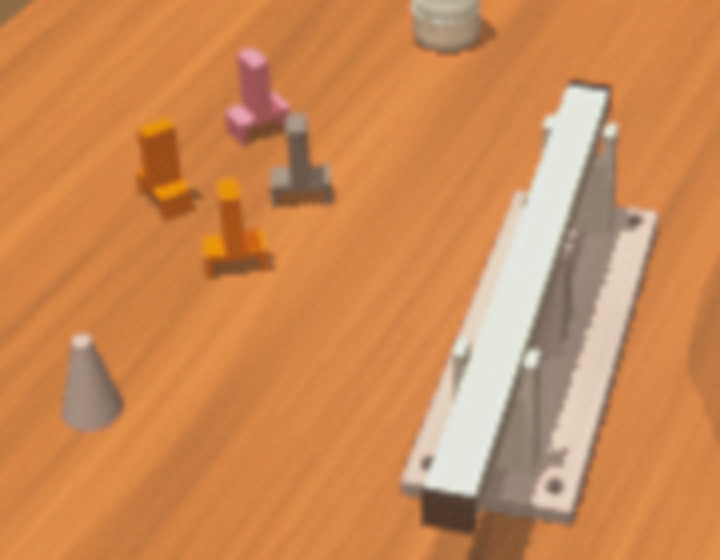

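Run:
```python
from h import *
from plant import robot
from scipy.spatial.transform import Rotation as Ro
c=robot.get_calibration("top")
cs=[np.array([x/4+140-.375,y/4+110-.375]) for x,y in [(190,492),(605,420),(628,570),(208,642)]]
P=np.array([onz(c,u,.012) for u in cs]); print(P.round(4),P.mean(0).round(4))
d=(P[0]+P[3]-P[1]-P[2]); print("yaw",np.degrees(np.arctan2(-d[0],d[1])), np.linalg.norm(d)/2)
o=robot.observe(); w=robot.get_calibration("wrist")
R=cv2.Rodrigues(w["rvec"])[0]; cam=-R.T@w["tvec"]; Rt=Ro.from_euler("xyz",o["tcp_rot"],degrees=True).as_matrix()
print("cam in tool",Rt.T@(cam-o["tool_pos"]),"\n",Rt.T@R.T)
for y in (98.3,-81.7):
  print(y,robot.ik([.5,.05,.33],[180,0,y]),robot.ik([.65,-.02,.13],[180,0,y]))
```

```text
[[ 0.4879  0.1805  0.012 ]
 [ 0.5258 -0.0643  0.012 ]
 [ 0.438  -0.0769  0.012 ]
 [ 0.4007  0.1682  0.012 ]] [0.4631 0.0519 0.012 ]
yaw 8.726381429631955 0.2478111411675522
cam in tool [ 0.07320003  0.00029711 -0.07009071] 
 [[ 5.84085573e-04 -9.58945239e-01 -2.83590705e-01]
 [ 9.99998454e-01  8.98202751e-05  1.75588246e-03]
 [-1.65832293e-03 -2.83591292e-01  9.58943809e-01]]
98.3 [ -9.23570771 -10.63349804  -7.89091216  92.74258588   0.
  72.46429229] [-13.25785176  16.89811903  -0.31541971  72.78646127   0.
  68.44214824]
-81.7 [  -9.23570771  -10.63349804   -7.89091216   92.74258588    0.
 -107.53570771] [ -13.25785176   16.89811903   -0.31541971   72.78646127    0.
 -111.55785176]
```

Run:
```python
from h import *
from plant import robot
import pickle
robot.move_pose([.54,.09,.30],[180,0,98.7])
c=robot.get_calibration("wrist"); im=robot.grab_frame("wrist"); ct=robot.get_calibration("top")
cv2.imwrite("pics/w1.png",im); pickle.dump(c,open("w1.pkl","wb"))
print(robot.observe()["time"])
```

```text
2.775
```

View pics/w1.png

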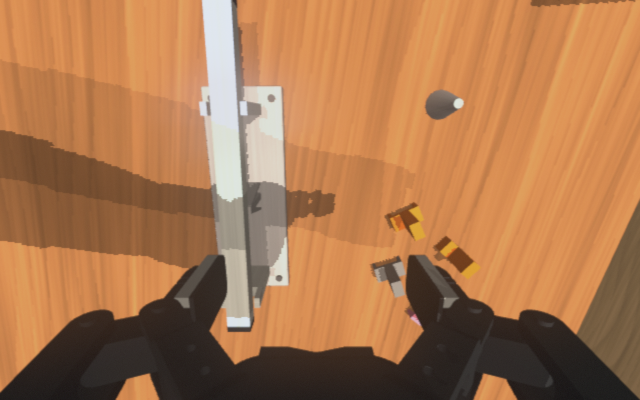

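Run:
```python
from h import *
im=cv2.imread("pics/w1.png")
crop(im,360,190,490,310,6,"pics/w1s.png"); crop(im,190,60,320,210,4,"pics/w1a.png");crop(im,190,200,320,340,4,"pics/w1b.png")
```

```text
(no output)
```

View pics/w1s.png

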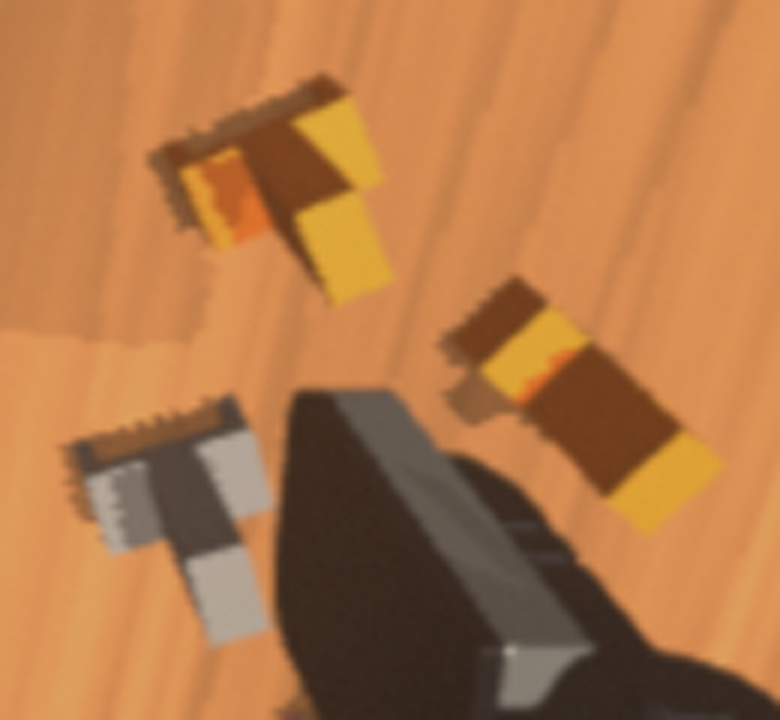

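View pics/w1a.png

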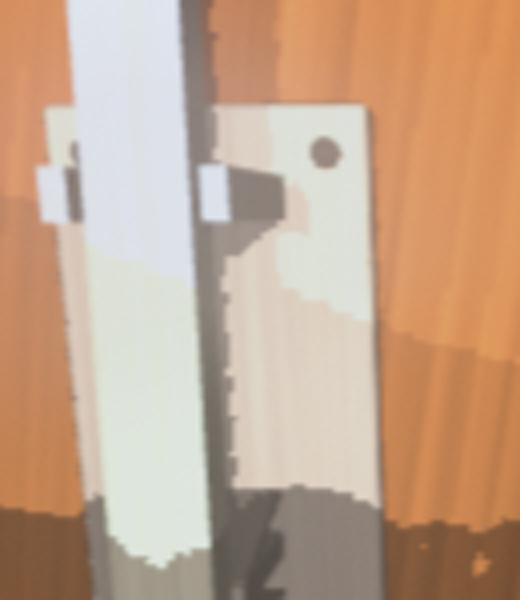

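View pics/w1b.png

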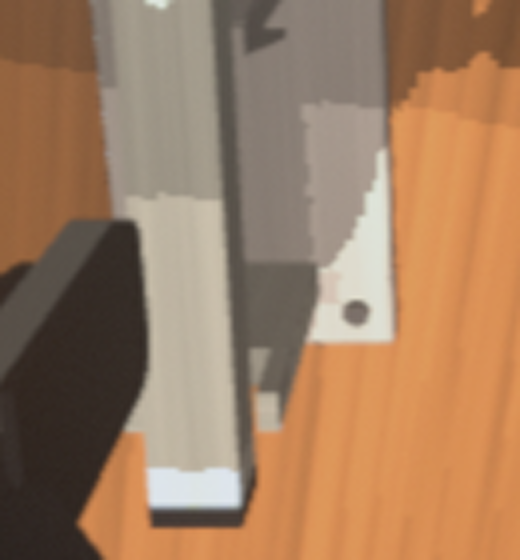

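Run:
```python
from h import *
from plant import robot
import pickle
from scipy.optimize import least_squares
w=pickle.load(open("w1.pkl","rb")); t=robot.get_calibration("top")
def fit(model,obs,x0):
    def res(p):
        c,s=np.cos(p[2]),np.sin(p[2]); r=[]
        for (cam,uv),m in zip(obs,model):
            P=[p[0]+c*m[0]-s*m[1],p[1]+s*m[0]+c*m[1],m[2]]
            r+=list(proj(cam,P)[0]-uv)
        return np.array(r)
    q=least_squares(res,x0,loss="soft_l1"); return q.x,res(q.x).reshape(-1,2)
def px(l,s,ox,oy): return [np.array([(x+.5)/s-.5+ox,(y+.5)/s-.5+oy]) for x,y in l]
# stand
A=px([(47,106),(368,104)],4,190,60)+px([(394,341)],4,190,200)
mA=[(-.045,.125,.012),(.045,.125,.012),(.045,-.125,.012)]
T=px([(190,492),(605,420),(628,570),(208,642)],4,140,110)
mT=[(.045,.125,.012),(.045,-.125,.012),(-.045,-.125,.012),(-.045,.125,.012)]
C=px([(200,166),(201,221),(66,169),(67,222)],4,190,60); mC=[(.015,.106,.0855),(.015,.094,.0855),(-.015,.106,.0855),(-.015,.094,.0855)]
x0=[.463,.052,.15]
x,r=fit(mA+mC,[(w,u) for u in A+C],x0);print("wrist",x[:2].round(4),np.degrees(x[2]).round(2),"\n",r.round(1).tolist())
x,r=fit(mT,[(t,u) for u in T],x0);print("top",x[:2].round(4),np.degrees(x[2]).round(2),"\n",r.round(1).tolist())
x,r=fit(mA+mC+mT,[(w,u) for u in A+C]+[(t,u) for u in T],x0);print("both",x[:2].round(4),np.degrees(x[2]).round(2),"\n",r.round(1).tolist())
# saddle
S=px([(187,560),(242,545),(270,628),(212,648),(250,430),(270,510),(115,553),(85,475)],6,360,190)
mS=[(-.006,.01,.057),(.006,.01,.057),(.006,-.01,.057),(-.006,-.01,.057),(.0185,.01,.017),(.0185,-.01,.017),(-.0185,-.01,.017),(-.0185,.01,.017)]
x,r=fit(mS,[(w,u) for u in S],[.65,-.02,.2]);print("saddle",x[:2].round(4),np.degrees(x[2]).round(2),"\n",r.round(1).tolist())
# in top view
p=x;print(proj(t,[[p[0],p[1],.057],[p[0],p[1],.0]]))
# bar ends in wrist: bottom end top face corner centre
e=px([(197,509)],4,190,200)[0]; print("bar -y end",onz(w,e,.098))
u=px([(37,592)],4,140,110)[0]; print("bar +y end",onz(t,u,.07))
```

```text
wrist [0.4636 0.0534] 8.83 
 [[-1.6, -0.5], [0.0, -0.2], [0.1, 1.1], [-0.1, 0.1], [0.6, 0.4], [-0.5, -0.6], [0.7, 0.3]]
top [0.4632 0.0519] 8.66 
 [[-0.7, -0.4], [0.3, -0.3], [0.7, 0.2], [-0.2, 0.4]]
both [0.4634 0.0532] 8.76 
 [[-1.6, -0.4], [0.0, -0.1], [-0.1, 1.2], [-0.1, 0.2], [0.6, 0.6], [-0.5, -0.5], [0.7, 0.4], [-1.3, -0.4], [-0.4, -0.5], [0.1, 0.0], [-0.8, 0.4]]
saddle [ 0.6543 -0.0196] 26.95 
 [[-0.4, 0.1], [0.5, -0.3], [-0.1, 0.2], [-0.3, -0.3], [0.4, -0.2], [0.8, -0.3], [-1.0, 0.4], [-0.0, 0.4]]
[[269.07771522 157.52633882]
 [272.47180489 162.32482189]]
bar -y end [ 0.48255008 -0.06613153  0.098     ]
bar +y end [0.43328705 0.24349158 0.07      ]
```

```bash
cat >> h.py <<'E'
SX,SY,YAW=.4635,.0530,8.75
def st(x,y,z=0):
    a=np.radians(YAW);c,s=np.cos(a),np.sin(a); return np.array([SX+c*x-s*y,SY+s*x+c*y,z])
RPY=[180,0,YAW+90]
def favg(robot,n=12,dt=.025):
    f=[];m=[]
    for _ in range(n):
        robot.pause(dt); o=robot.observe(); f.append(o["ft_force"]); m.append(o["torque"])
    f=np.array(f); return f.mean(0),f.std(0),np.mean(m,0)
E
python3 - <<'E'
from h import *
from plant import robot
tr=robot.tip_reach; print(tr)
robot.set_gripper(0.0)
robot.move_pose(st(0,-.100,.108+tr),RPY)
robot.pause(.2)
a=favg(robot);print("base",a[0].round(3),a[1].round(3),robot.observe()["tool_pos"][2]-tr)
b0=a[0]
for z in (.096,.0945,.093):
    robot.line_to(st(0,-.100,z+tr),vel=.03); robot.pause(.15)
    a=favg(robot);print(z,(a[0]-b0).round(3),a[1].round(3),robot.observe()["tool_pos"][2]-tr,robot.observe()["time"])
c=robot.get_calibration("side");im=robot.grab_frame("side");cv2.imwrite("pics/p1.png",im)
E
```

```text
0.0726
base [0.148 0.162 0.223] [0.483 0.535 0.522] 0.10812460317620176
0.096 [-0.186  0.507  1.296] [0.534 0.475 0.579] 0.09600410935395251 5.825
0.0945 [ 0.275 -1.539  2.179] [0.372 0.301 0.495] 0.09456756834731755 6.525
0.093 [-0.029 -1.16   2.091] [0.377 0.454 0.491] 0.09297251684252217 7.225
```

View pics/p1.png

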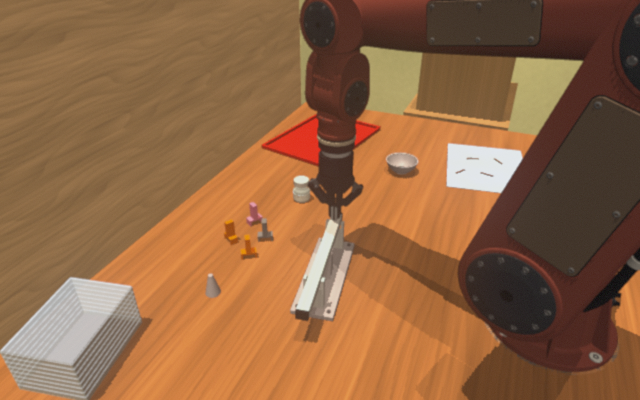

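Run:
```python
from h import *
from plant import robot
tr=robot.tip_reach
robot.line_to(st(0,-.100,.150+tr),vel=.25)
robot.line_to(st(0,.232,.150+tr),vel=.35)
robot.line_to(st(0,.232,.061+tr),vel=.2)
robot.line_to(st(0,.160,.061+tr),vel=.05)
print(robot.observe()["ft_force"])
robot.line_to(st(0,.172,.061+tr),vel=.1)
robot.pause(.6)
o=robot.observe();print(o["time"],o["tool_pos"])
cv2.imwrite("pics/p2s.png",robot.grab_frame("side"));cv2.imwrite("pics/p2t.png",robot.grab_frame("top"))
s=cv2.imread("pics/p2s.png");crop(s,250,180,410,330,4,"pics/p2c.png")
s=cv2.imread("pics/p2t.png");crop(s,140,190,320,290,4,"pics/p2d.png")
```

```text
[-0.26577778  5.12834167  3.9478713 ]
11.8 [0.43736611 0.22294349 0.13360997]
```

View pics/p2c.png

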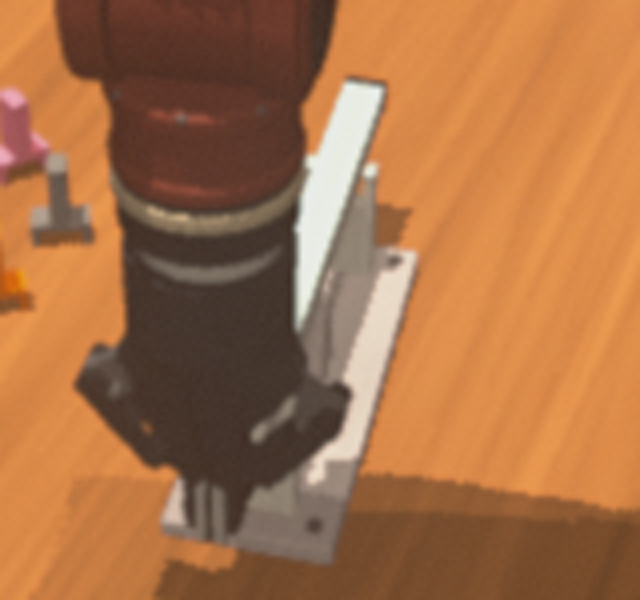

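View pics/p2d.png

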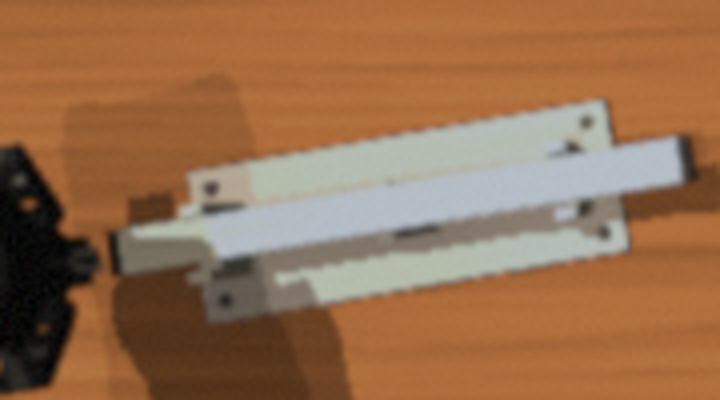

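```bash
cat >> h.py <<'E'
def barpts(m,th):
    # pivot crest (z=.07) ; th>0: +y end down. returns mid top edges (+y,-y), mid-bottom of +y
    piv=.004*np.sign(th); u=np.array([np.cos(th),-np.sin(th)]); n=np.array([np.sin(th),np.cos(th)])
    out=[]
    for s,h in ((.16,.02),(-.16,.02)):
        q=np.array([piv,.07])+u*(m-piv+s)+n*h
        for x in (-.012,.012): out.append(st(x,q[0],q[1]))
    return np.array(out)
def hyp(c,m):
    for th in (.063,0,-.063): print(th,proj(c,barpts(m,th)).round(1).tolist())
E
python3 - <<'E'
from h import *
from plant import robot
t=robot.get_calibration("top");s=robot.get_calibration("side")
print("meas top +y end", [((x+.5)/4-.5+140,(y+.5)/4-.5+190) for x,y in ((109,234),(118,275),(685,137),(693,180))])
print("meas side -y", [((x+.5)/4-.5+250,(y+.5)/4-.5+180) for x,y in ((347,78),(386,84))])
for m in (-.006,-.012,-.018):
    print(m);hyp(t,m);hyp(s,m)
E
```

```text
meas top +y end [(166.875, 248.125), (169.125, 258.375), (310.875, 223.875), (312.875, 234.625)]
meas side -y [(336.375, 199.125), (346.125, 200.625)]
-0.006
0.063 [[164.6, 260.0], [163.3, 248.9], [309.4, 234.7], [307.6, 223.6]]
0 [[163.3, 260.1], [161.9, 249.0], [310.4, 234.7], [308.5, 223.6]]
-0.063 [[162.1, 260.2], [160.7, 248.9], [311.0, 234.6], [309.2, 223.8]]
0.063 [[312.8, 300.1], [300.5, 297.9], [345.5, 201.9], [335.8, 200.6]]
0 [[312.9, 296.1], [300.6, 293.9], [345.5, 205.2], [335.9, 203.9]]
-0.063 [[313.0, 291.6], [300.7, 289.5], [345.4, 208.4], [335.9, 207.2]]
-0.012
0.063 [[167.3, 259.5], [165.9, 248.5], [312.2, 234.2], [310.3, 223.1]]
0 [[166.1, 259.6], [164.7, 248.5], [313.1, 234.2], [311.3, 223.2]]
-0.063 [[165.0, 259.7], [163.6, 248.5], [313.7, 234.2], [311.9, 223.3]]
0.063 [[313.6, 297.8], [301.4, 295.6], [346.0, 200.4], [336.3, 199.2]]
0 [[313.7, 293.9], [301.4, 291.7], [345.9, 203.9], [336.4, 202.6]]
-0.063 [[313.8, 289.6], [301.5, 287.4], [345.9, 207.3], [336.4, 206.0]]
-0.018
0.063 [[170.0, 259.0], [168.6, 248.0], [315.0, 233.8], [313.1, 222.6]]
0 [[168.8, 259.1], [167.4, 248.0], [315.9, 233.7], [314.0, 222.7]]
-0.063 [[167.9, 259.2], [166.4, 248.0], [316.4, 233.7], [314.6, 222.8]]
0.063 [[314.3, 295.4], [302.2, 293.3], [346.4, 199.0], [336.8, 197.8]]
0 [[314.4, 291.7], [302.3, 289.6], [346.4, 202.6], [336.9, 201.3]]
-0.063 [[314.6, 287.6], [302.4, 285.5], [346.3, 206.1], [336.9, 204.8]]
```

```bash
cat >> h.py <<'E'
def endrow(im):
    b=im[185:225,338:345,0].astype(float).mean(1)
    i=np.argmax(b>140); return 185+i-1+(140-b[i-1])/(b[i]-b[i-1])
E
python3 - <<'E'
from h import *
from plant import robot
tr=robot.tip_reach
r0=endrow(cv2.imread("pics/p2s.png")); print(r0)
y=.160
for k in range(3):
    y-=.004
    robot.line_to(st(0,y,.061+tr),vel=.04)
    robot.line_to(st(0,y+.006,.061+tr),vel=.06)
    robot.pause(1.0)
    im=robot.grab_frame("side"); r=endrow(im); pred=r0-1.0*(k+1)*0.97
    print(k,y,r.round(2),"excess",(r-pred).round(2),robot.observe()["time"])
    cv2.imwrite(f"pics/q{k}.png",im)
    if r-pred>1.5: break
crop(im,250,180,410,330,4,"pics/qc.png")
E
```

```text
200.4078431372549
0 0.156 199.27 excess -0.17 13.75
1 0.152 198.3 excess -0.16 15.45
2 0.148 201.1 excess 3.6 17.15
```

View pics/qc.png

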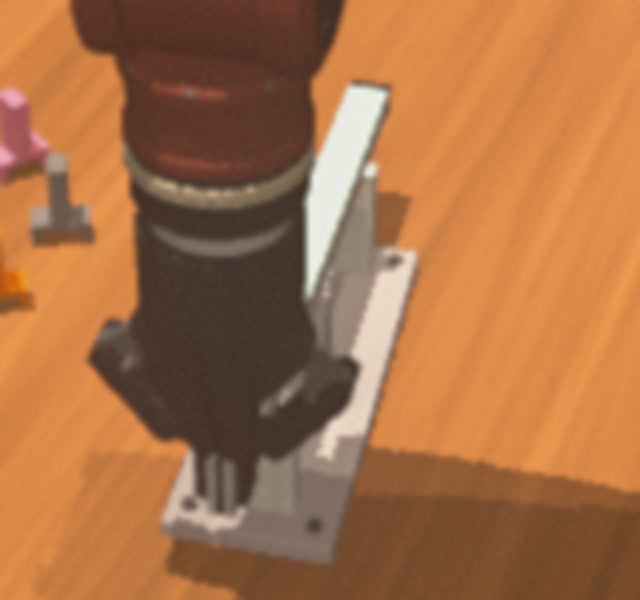

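Run:
```python
from h import *
from plant import robot
tr=robot.tip_reach
y=.1457
robot.line_to(st(0,y,.061+tr),vel=.03)
robot.line_to(st(0,y+.012,.061+tr),vel=.08)
robot.line_to(st(0,y+.06,.14+tr),vel=.3)
robot.line_to(st(0,y+.06,.26+tr),vel=.3)
for k in range(2):
    im=robot.grab_frame("side"); print(endrow(im),robot.observe()["time"]); robot.pause(.5)
cv2.imwrite("pics/r_s.png",im)
t=robot.grab_frame("top");cv2.imwrite("pics/r_t.png",t)
crop(im,250,180,410,330,4,"pics/r_sc.png");crop(t,140,190,320,290,4,"pics/r_tc.png")
```

```text
201.17011494252873 18.9333
203.3207126948775 19.4833
```

View pics/r_sc.png

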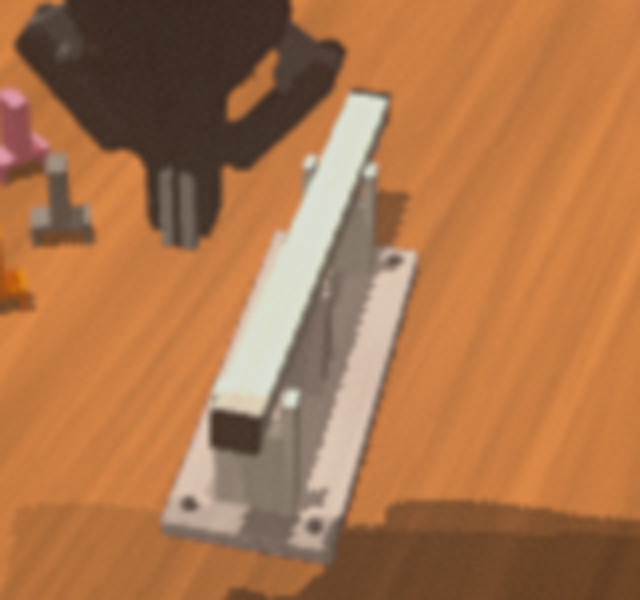

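View pics/r_tc.png

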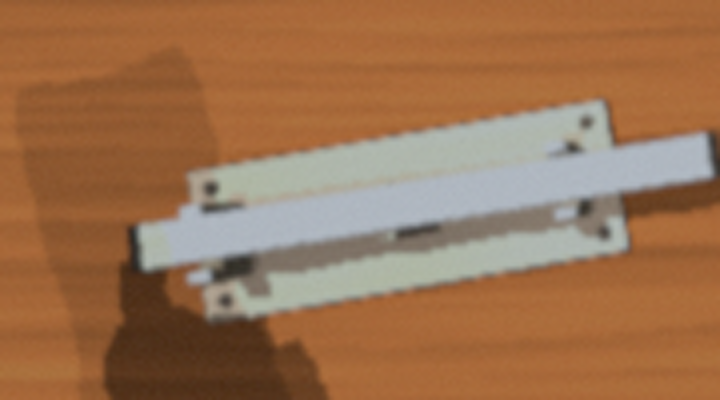

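Run:
```python
from h import *
from plant import robot
for k in range(3):
    robot.pause(.5);im=robot.grab_frame("side"); print(endrow(im),robot.observe()["time"])
cv2.imwrite("pics/r2_s.png",im)
t=robot.grab_frame("top");cv2.imwrite("pics/r2_t.png",t)
crop(im,250,180,410,330,4,"pics/r2_sc.png");crop(t,140,190,320,290,4,"pics/r2_tc.png")
```

```text
202.91666666666666 20.5833
201.30872483221478 21.1333
202.7362385321101 21.6833
```

View pics/r2_sc.png

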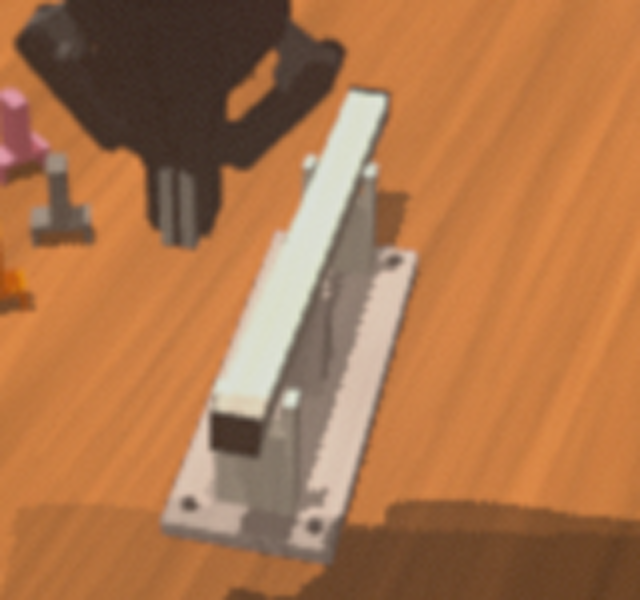

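View pics/r2_tc.png

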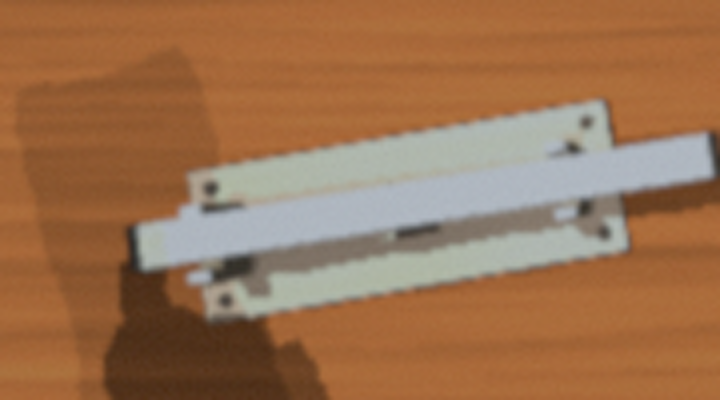

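Run:
```python
from h import *
from plant import robot
g=[.6543,-.0196]; R=[180,0,116.95]
robot.set_gripper(.045)
robot.move_pose([*g,.20],R)
im=robot.grab_frame("wrist");cv2.imwrite("pics/g1.png",im)
robot.line_to([*g,.098],vel=.12)
robot.set_gripper(0.0)
o=robot.observe();print(o["gripper_width"],o["tool_pos"],o["time"])
im=robot.grab_frame("wrist");cv2.imwrite("pics/g2.png",im)
im=robot.grab_frame("side");cv2.imwrite("pics/g2s.png",im);print(endrow(im))
crop(im,190,120,380,300,4,"pics/g2sc.png")
```

```text
0.010919814543530736 [ 0.65478253 -0.01971396  0.09889469] 25.0833
201.33465346534655
```

View pics/g2.png

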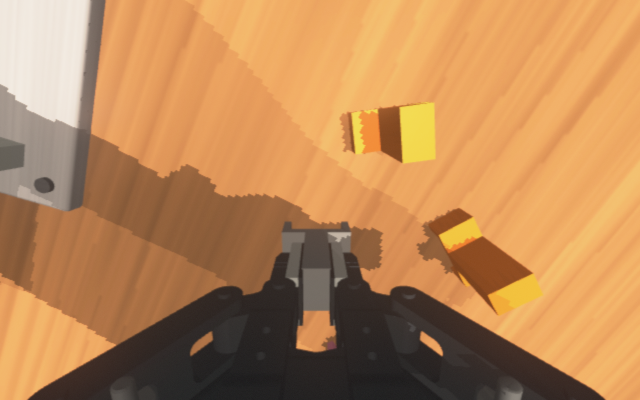

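View pics/g2sc.png

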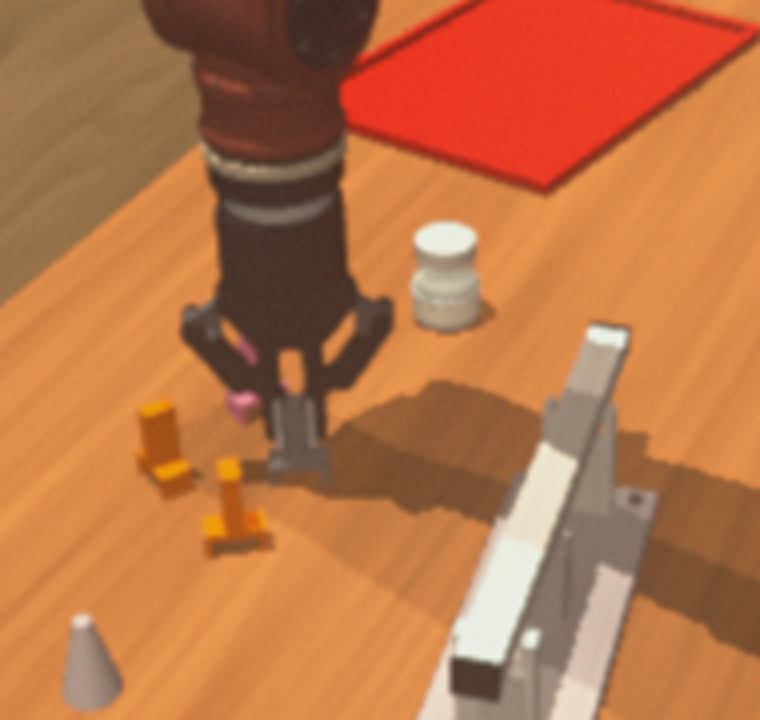

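View pics/g1.png

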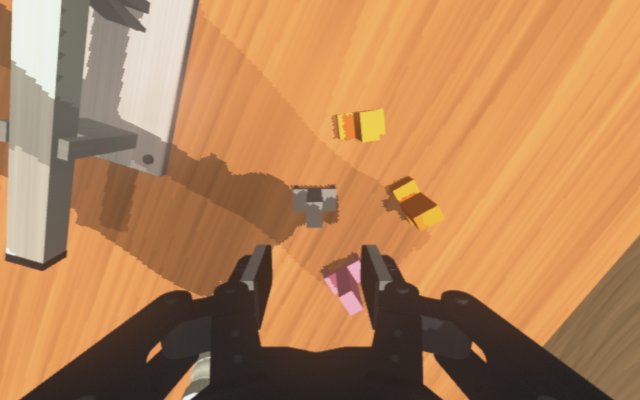

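Run:
```python
from h import *
from plant import robot
tr=robot.tip_reach
w=robot.get_calibration("wrist");o=robot.observe()
P=onz(w,(317,288),.057); d=P[:2]-o["tool_pos"][:2]; a=np.radians(116.95)
print("fin centre in tool x,y (tool y flipped)",d@[np.cos(a),np.sin(a)],d@[np.sin(a),-np.cos(a)])
t=robot.get_calibration("top")
def loc(p): 
    v=p-st(0,0);a=np.radians(YAW);return np.array([np.cos(a)*v[0]+np.sin(a)*v[1],-np.sin(a)*v[0]+np.cos(a)*v[1]]).round(4)
for uv in ((136.5,250),(715,154)): print("bar end",loc(onz(t,[(uv[0]+.5)/4-.5+140,(uv[1]+.5)/4-.5+190],.09)))
robot.line_to([*o["tool_pos"][:2],.25],vel=.25)
robot.move_pose(st(0,0,.26),RPY)
robot.pause(.3)
w=robot.get_calibration("wrist")
im=robot.grab_frame("wrist");cv2.imwrite("pics/k_w.png",im)
im=robot.grab_frame("side");cv2.imwrite("pics/k_s.png",im);print(endrow(im),robot.observe()["time"])
tt=robot.grab_frame("top");cv2.imwrite("pics/k_t.png",tt)
crop(im,250,120,410,320,3.5,"pics/k_sc.png")
# predicted edges of bar (x=+-12) & crest in wrist
for y in (.06,.1): print(y,proj(w,[st(-.012,y,.09),st(.012,y,.09)]).round(1).tolist())
```

```text
fin centre in tool x,y (tool y flipped) 0.0014977048660248338 0.0016567739061459949
bar end [0.001  0.1296]
bar end [-0.0011 -0.1853]
201.627539503386 27.175
0.06 [[298.2, 128.9], [329.5, 128.9]]
0.1 [[297.3, 72.4], [330.2, 72.4]]
```

View pics/k_w.png

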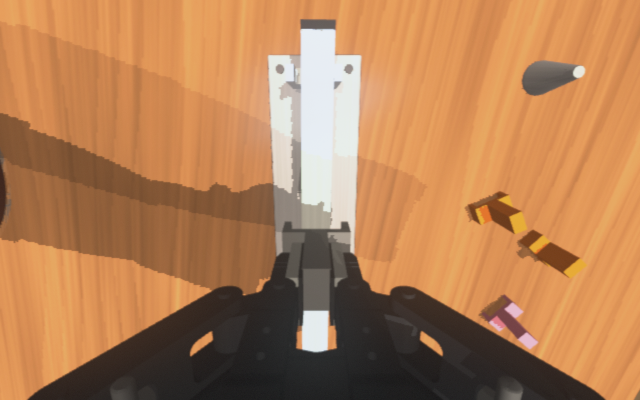

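View pics/k_sc.png

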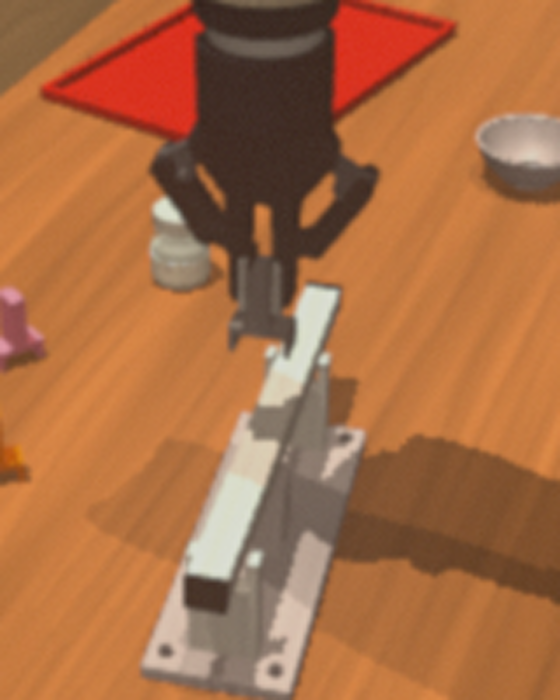

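Run:
```python
from h import *
im=cv2.imread("pics/k_w.png")
crop(im,255,110,375,250,5,"pics/k_wc.png")
```

```text
(no output)
```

View pics/k_wc.png

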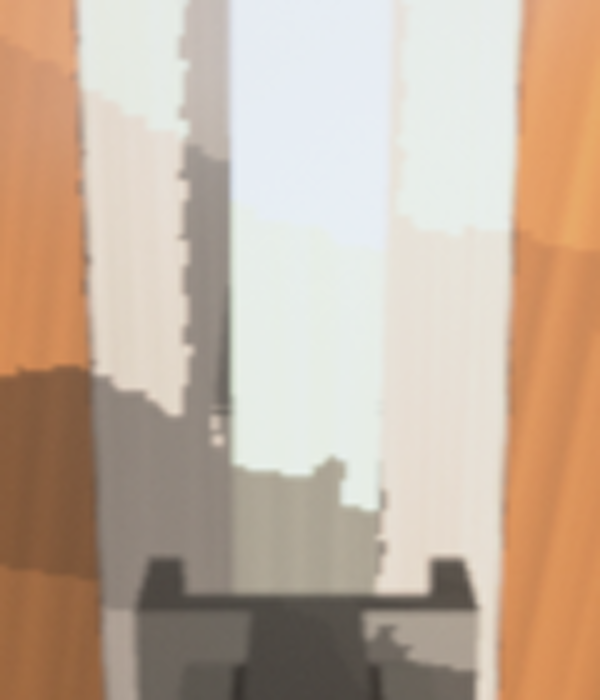

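Run:
```python
from h import *
from plant import robot
w=robot.get_calibration("wrist"); o=robot.observe();print(o["tool_pos"],st(0,0),o["tcp_rot"])
print("pred base corners",proj(w,[st(-.045,.125,.012),st(.045,.125,.012)]).round(1).tolist())
im=cv2.imread("pics/k_w.png");crop(im,255,0,375,110,5,"pics/k_wd.png");crop(im,255,200,375,340,5,"pics/k_we.png")
z=o["tool_pos"][2]-.0989
print("pred fin edges",proj(w,[st(0,.01,z+.057),st(0,-.01,z+.057),st(0,.01,z+.017),st(0,.01,z+0)]).round(1).tolist())
for m in (-.0275,):
    hyp(robot.get_calibration("side"),m)
print([((x+.5)/3.5-.5+250,(y+.5)/3.5-.5+120) for x,y in ((187,550),(185,573),(230,580),(306,287),(342,290))])
```

```text
[0.46371896 0.05287743 0.25991596] [0.4635 0.053  0.    ] [-1.79984432e+02 -7.18859641e-03  9.87439878e+01]
pred base corners [[267.3, 54.8], [361.9, 54.8]]
pred fin edges [[312.3, 270.3], [312.5, 312.1], [313.2, 233.4], [313.5, 222.5]]
0.063 [[315.5, 291.8], [303.5, 289.7], [347.2, 196.8], [337.6, 195.6]]
0 [[315.7, 288.3], [303.6, 286.2], [347.1, 200.5], [337.7, 199.3]]
-0.063 [[315.8, 284.4], [303.7, 282.4], [347.1, 204.3], [337.6, 203.0]]
[(303.07142857142856, 276.7857142857143), (302.5, 283.3571428571429), (315.3571428571429, 285.3571428571429), (337.07142857142856, 201.64285714285714), (347.3571428571429, 202.5)]
```

View pics/k_wd.png

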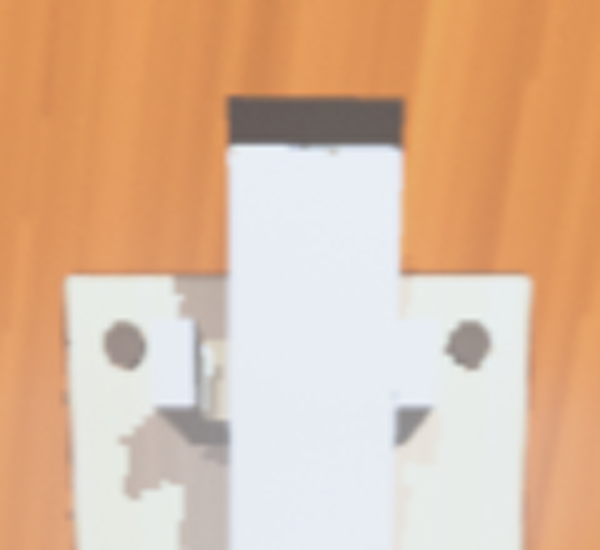

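View pics/k_we.png

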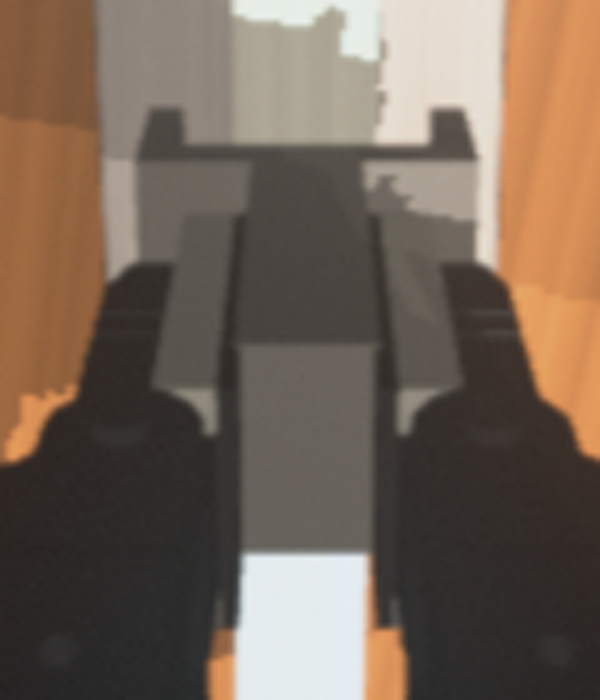

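Run:
```python
from h import *
from plant import robot
for k in range(12):
    im=robot.grab_frame("side"); print(round(robot.observe()["time"],2),endrow(im).round(2)); robot.pause(.1)
cv2.imwrite("pics/l_s.png",im); crop(im,250,180,410,330,4,"pics/l_sc.png")
w=robot.grab_frame("wrist");cv2.imwrite("pics/l_w.png",w)
```

```text
27.27 201.62
27.43 201.91
27.57 202.07
27.73 202.22
27.88 202.07
28.02 201.81
28.18 201.63
28.32 201.76
28.48 201.93
28.62 202.17
28.77 202.08
28.93 201.92
```

View pics/l_sc.png

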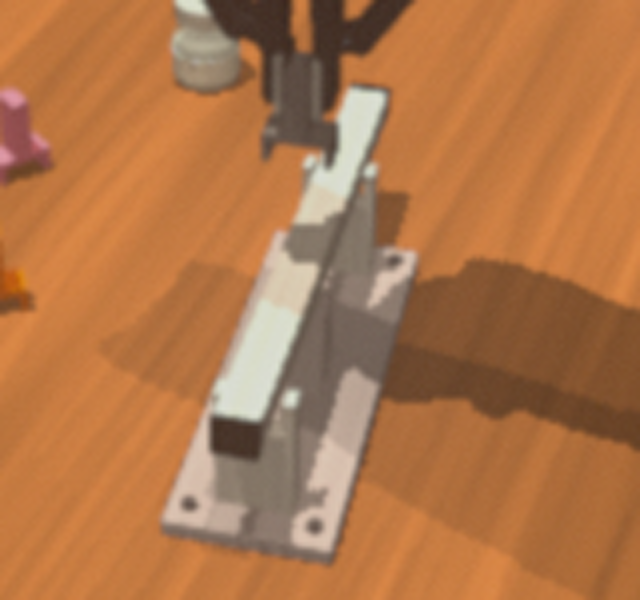

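Run:
```python
from h import *
from plant import robot
robot.line_to(st(0,-.0005,.205),vel=.1)
robot.pause(2.2)
for k in range(4):
    im=robot.grab_frame("side"); print(round(robot.observe()["time"],2),endrow(im).round(2)); robot.pause(.2)
w=robot.grab_frame("wrist");cv2.imwrite("pics/m_w.png",w);crop(w,255,110,375,250,5,"pics/m_wc.png")
cv2.imwrite("pics/m_s.png",im); crop(im,250,160,410,310,4,"pics/m_sc.png")
print(robot.observe()["tool_pos"])
```

```text
32.02 202.86
32.27 202.99
32.52 220.24
32.77 220.23
[0.46358719 0.0525011  0.20499818]
```

View pics/m_wc.png

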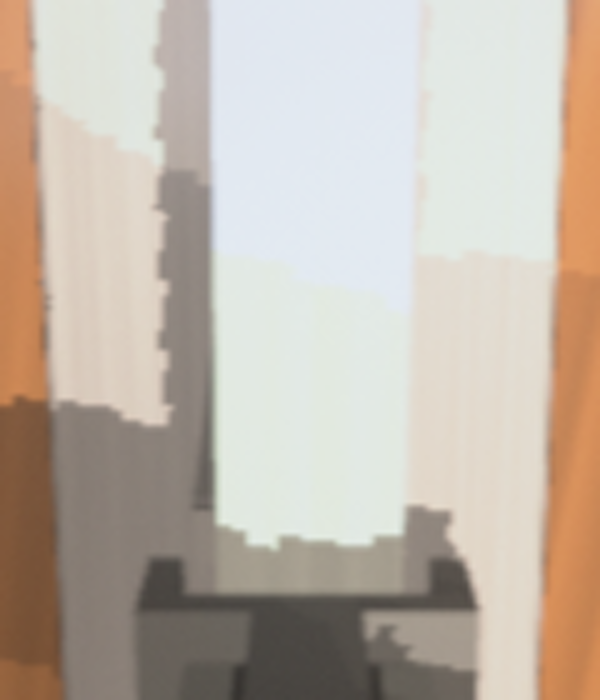

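View pics/m_sc.png

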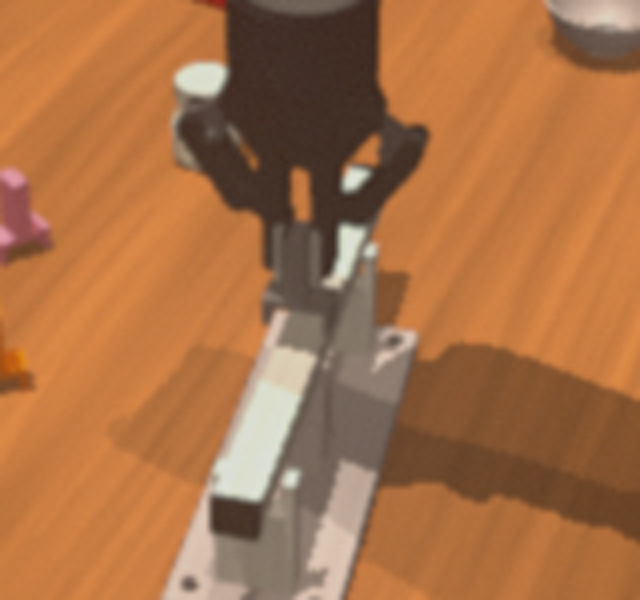

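Run:
```python
from h import *
from plant import robot
f0=favg(robot,8)[0]
robot.line_to(st(.0004,-.0005,.1785),vel=.04)
f1=favg(robot,8)[0]
robot.line_to(st(.0004,-.0005,.1774),vel=.02)
f2=favg(robot,8)[0]; print((f1-f0).round(2),(f2-f0).round(2),robot.observe()["tool_pos"],robot.observe()["time"])
w=robot.grab_frame("wrist");cv2.imwrite("pics/n_w.png",w)
s=robot.grab_frame("side");cv2.imwrite("pics/n_s.png",s);crop(s,250,160,410,310,4,"pics/n_sc.png")
```

```text
[0.5  0.04 0.13] [ 0.42 -0.32  0.39] [0.46396215 0.05256884 0.17740695] 34.6917
```

View pics/n_w.png

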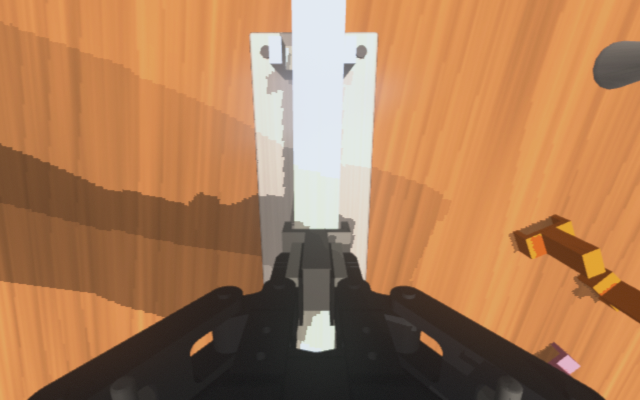

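View pics/n_sc.png

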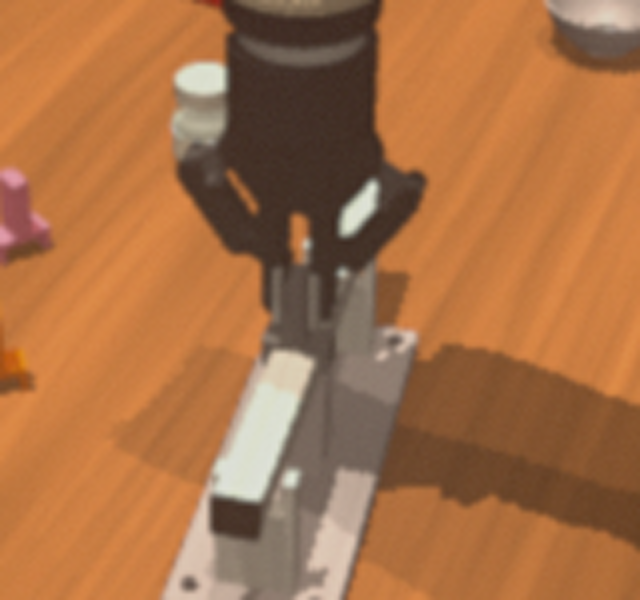

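Run:
```python
from h import *
from plant import robot
robot.set_gripper(.035)
p=robot.observe()["tool_pos"]
robot.line_to([p[0],p[1],.24],vel=.06)
robot.line_to([p[0],p[1],.36],vel=.25)
for k in range(6):
    im=robot.grab_frame("side"); print(round(robot.observe()["time"],2),endrow(im).round(2)); robot.pause(.25)
cv2.imwrite("pics/o_s.png",im);crop(im,250,160,410,310,4,"pics/o_sc.png")
w=robot.grab_frame("wrist");cv2.imwrite("pics/o_w.png",w)
```

```text
37.02 201.67
37.33 201.58
37.62 201.67
37.92 201.53
38.23 201.67
38.52 201.53
```

View pics/o_sc.png

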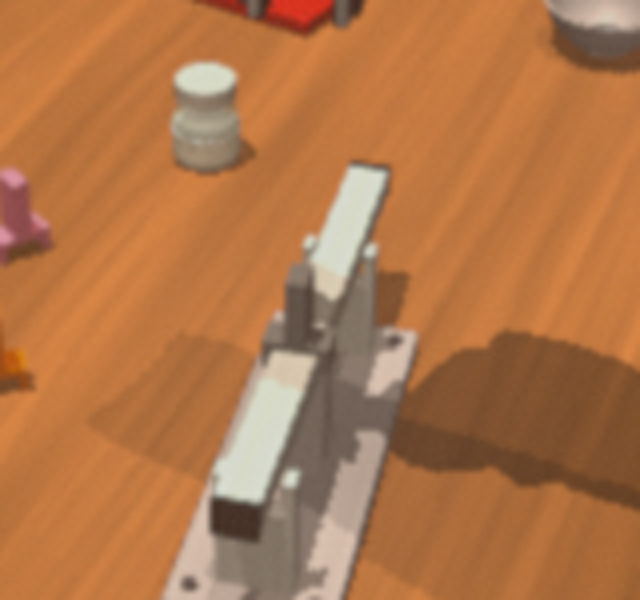

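View pics/o_w.png

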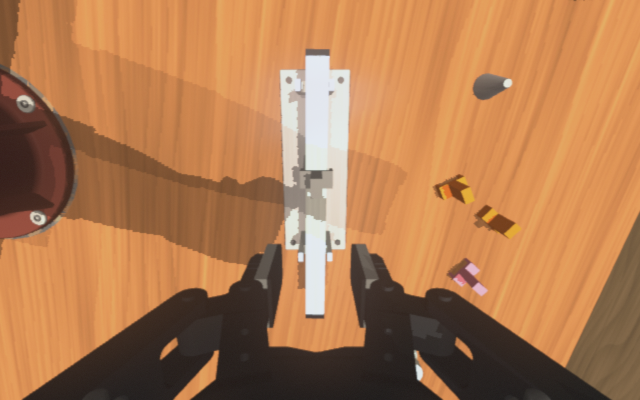

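Run:
```python
from h import *
from plant import robot
w=robot.get_calibration("wrist")
print(proj(w,[st(0,.01,.095),st(0,.01,.135),st(0,-.01,.135),st(-.045,.125,.012),st(.045,-.125,.012)]).round(1).tolist())
im=cv2.imread("pics/o_w.png");crop(im,275,150,355,260,6,"pics/o_wc.png")
```

```text
[[314.5, 170.8], [314.3, 178.2], [314.3, 197.7], [279.2, 69.0], [344.9, 249.9]]
```

View pics/o_wc.png

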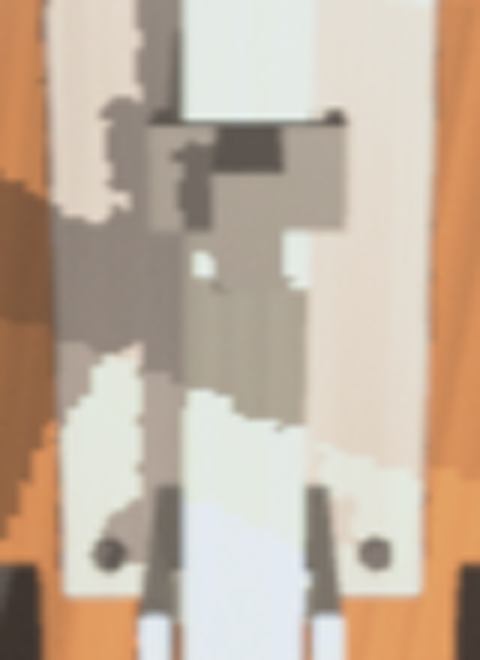

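Run:
```python
from h import *
from plant import robot
robot.pause(.5); im=robot.grab_frame("side"); print(endrow(im),robot.observe()["time"])
robot.job_done()
```

```text
201.58755760368663 39.375
the job is handed in; nothing more can be done
```

The bar is balancing level on the knife edge with the grey saddle astride it above the edge. I handed the job in at 39.4 s of the 67 s allowed.

- **Finding the balance point:** I first pressed lightly (about 2 N) on the high end to estimate where the centre of gravity lay. Then I pushed the bar along the edge from its low end, about 65 mm in total, without gripping or lifting it. Clear of the robot, it rocked about a steady middle position with dying swings rather than tipping over.
- **Setting the saddle:** I gripped the grey saddle, not the orange or pink look-alikes, and lowered it over the bar. I released it about 0.5 mm above its calculated seated height; the wrist force changed by no more than about 0.5 N.

**Last checks:**
- **Level:** With the arm clear, the bar's far end held steady to within 0.15 pixel for over 2 s. Resting on an end rest would have moved it about 3.5 pixels.
- **Saddle position:** Seen from the wrist camera, the saddle was within about 0.5 mm of the edge along the bar, with its legs either side of the bar.
- **Bystanders:** The jar, bowl and nozzle were never touched. They still stood in view, though I did not re-measure their positions.

**Disagreements:**
- My absolute level estimate from the side camera disagreed with the bar's steady row by about 1 pixel, so I judged level from the rocking and the steadiness.
- The wrist camera's sideways calibration looked about 2 mm off, so I lined the saddle up with the bar within one picture.

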